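# Open the lamp house: shutter closed, bayonet cover off

## Task

Make the lamp house ready for a lamp change. First push the shutter plate one click along, to its middle stop, so that it blanks off the light port; only then turn the round bayonet cover a quarter turn anticlockwise (seen from above) to free it, lift it straight off and set it down gently, upright and flat on the floor of the square steel tray. Leave the bottles and the carton standing where they are.

Things in the scene. Friction and masses are not known exactly. Their poses are not given: they have to be found in the camera images.
- lamp_house: Grey lamp house fixed to the bench, a block 130 mm (its x) by 216 mm (its y), flat deck 60 mm high; origin at the centre of its underside, z up. At yaw 0 its x points away from the robot; yaw within 30 degrees. The lamp neck with the round cover stands on the deck at its y = +42 mm, the light port and shutter plate lie at y = -66 mm.
- shutter (a joint): Slide of the steel shutter plate along the lamp house's +x, in m, range 0 to 0.070: 0 port open, 0.035 middle stop (port blanked off), 0.070 far stop (filter glass). Starts at 0 to 0.012 and stays where left (drag about 0.5 N). A sprung ball clicks in at the middle stop: about 6 N to enter or leave it; past 0.032 the plate snaps to the stop by itself, past 0.039 it leaves it.
- shutter_tab (a point): Centre of the upright dark steel tab on the shutter plate (plate 130 x 52 x 4 mm, on two low rails on the deck). The tab is 8 mm thick along the slide, 40 mm wide and stands from 70 to 97 mm over the bench; this point is 84 mm over the bench, at lamp-house x = -35 mm + shutter value, y = -66 mm. Axes as the lamp house's.
- neck_top (a point): Centre of the top of the fixed lamp neck, 94 mm over the bench, on the cover's turning axis; axes as the lamp house's. Two ledges on the neck hold the cover's two inner lugs down until it has turned about 76 degrees from locked; a firm stop ends the turn at 90 degrees. Greased, the cover turns with little drag and has 3 mm of play up and down while locked.
- cover_bar (a point): Centre of the black bar handle on top of the loose bayonet cover, a round metal cap 108 mm across and 32 mm high, 0.2 to 0.42 kg. Bar: 104 mm long (this point's y), 14 mm wide (x), 32 mm high; this point is 48 mm above the cover's underside, at the start 116 mm over the bench. Locked: point's axes as the lamp house's, or turned up to 20 degrees anticlockwise; free: turned 90 degrees.
- tray_in (a point): Centre of the inner floor of the square steel tray fixed to the bench: 140 x 140 mm inside, floor 4 mm over the bench, walls 4 mm thick, rim 18 mm over the bench. It stands left or right of the lamp house; axes along its sides.
- film_box: Loose paper carton 55 x 128 x 54 mm on the other side of the lamp house from the tray; origin at the centre of its underside. Bystander.
- bottle_buffer: Loose white plastic bottle with a blue cap, 64 mm across, 135 mm high, close before or behind the lamp house beside the cover; origin at the centre of its underside. Bystander.
- bottle_amber: Loose brown bottle with a black cap, 58 mm across, 115 mm high, on the opposite side of the lamp house from the white bottle; origin at the centre of its underside. Bystander.
- wash_bottle: Loose white wash bottle, 66 mm across, 214 mm high over its thin bent spout, standing close behind the tray. The origin is on the bench under the whole outline; the round bottle's axis lies 23 mm from it along its own y, the spout reaches 57 mm along -y, away from the tray. Bystander.
Things that resemble listed ones, but are neither listed nor needed, are in the scene too. What is shaped like the part that bears cover_bar but green is not meant. Of the things that look like the part that bears tray_in, the larger one is meant.

How it is judged:
By the outcome, as a careful person would: the job done as asked, in the order asked, and still so for the second after the job is handed in, with the robot touching nothing.
It also fails if it takes over 64 s, if anything falls off the work surface, if the arm or the gripper's body presses on something with over 40 N, if the wrist force passes 120 N, or if a joint passes its speed limit or range.

## Robot

A 7-joint arm with a two-finger parallel gripper is mounted at the origin on a cart in front of the work surface, level with it; the furniture and walls round the work are solid. World frame = base frame: x ahead of the robot, y to its left, z up, the work surface at z = 0. Lengths are in mm, angles in rad, forces in N, time in s.
With the tool pointing down it reaches from about 400 to 875 mm from the base axis. Payload 4.4 kg.
Tool frame: the origin (TCP) lies at the very end of the fingers, on their centre line; the grasp point (between the pads) lies 19 mm behind it; z points along the fingers, y is the line along which they close (so a half turn about z gives the same grasp; the last joint's range is limited). The gripper opens to 85 mm and grips with 20 to 120 N. Pads are 22 mm wide; open, the fingers measure 114 mm over their backs; the gripper's body (76 mm by 85 mm) begins 54 mm behind the grasp point. The pads swing forward as they close: fully open they stand 13 mm farther back than shut.
Start: joints at [1.115, 0.628, 0.038, 1.517, -0.027, 0.996, -0.02], TCP at [247.03, -601.244, 231.313] pointing down, gripper open.
Joint ranges: [-3.06, 3.06], [-0.37, 2.12], [-1.25, 1.32], [0.18, 2.47], [-1.1, 4.24], [0.23, 1.98], [-2.94, 2.94]. Speed limits (rad/s): [2.57, 2.57, 3.14, 3.14, 3.14, 3.14, 3.14].

## Interface

Orientations are given as [roll, pitch, yaw] about the fixed x, y, z axes, in that order (R = Rz(yaw) Ry(pitch) Rx(roll)).
In Python, from cell import sensors, get_image, camera_params, order gives the robot as it stands.
- The arm moves only by the shell command python3 -m inch 'ROWS' [OPENING]. ROWS is JSON, a list that holds one entry, the list of rows, each a list of 4 numbers: the shift along the tool's x, y, z in cm, then the turn about the tool's z in degrees. A call has 1 to 8 rows; each row is the pose to reach, as a shift and turn from the pose commanded when the call began, along the tool's axes at that moment; what a row does not reach only later rows make up. A row lasts 1/12 s, in which the tool goes at most 41.7 mm and 7.16 degrees, less where a joint would pass 70% of its speed; a pose out of reach is approached as far as the arm can. A call with a gripper value outside its range is refused whole. OPENING is the finger opening in cm, from 0 to 8.54, set as the call begins (- or left out, the last holds). The fingers move at their own pace and stop on an object; the grip force is fixed at half the most. Time passes only in rows, so rows that repeat a pose let the fingers close. It gives the time, the measured TCP pose, the force, the opening and the grip force at its end, in the units of the state.
- sensors.read_state(): the state, without advancing time (a new reading comes with each control period).
- get_image(name): name is "scene" or "side" or "wrist"; returns the picture (420x560x3 uint8, blue, green, red); there is no depth.
- camera_params(name): a dict with "mtx" (3x3 intrinsics, pixels), "D" ([k1, k2, p1, p2, k3] as OpenCV has them; the pictures are not rectified), "rvec" (rotation vector, rad) and "tvec" (3), from world to camera coordinates, as OpenCV has them. Camera axes: x right, y down, z forward; pixel columns grow to the right and rows downward; lengths in mm; the calibration is good to about 2 mm. A picture is of the moment at which its call begins: read the wrist's pose just before it. camera_params takes no time and is no camera call; for the wrist camera it gives the pose at the moment of the call.
- order.finish_job(): hands the job in; it is judged then, once.
The state is a dict: "clock": time; "qpos": joint angles; "qd": joint speeds; "tau": joint torques, N m; "eef_pos": TCP position; "tool_rot": TCP orientation; "force": force on the tool from outside, world axes, zero at the start; "torque": the same for the moment, N m; "width": finger opening in mm; "gripper_force": force on a finger pad.
Only numpy, scipy, OpenCV 4.12 (cv2) and the standard library are available. Lean on these libraries where they do the work, as an engineer would, in place of code of your own. Each camera call takes 0.05 s, during which the arm holds its last target. There are 200 camera calls.

## Working session

There is one attempt and no reset: what is moved stays moved. The work goes in short steps, Python scripts to look and compute and a shell command to move; the robot and the scene stay as the last step left them, time stands still between calls to the robot, and variables do not carry over. Pictures are saved under pics/ and viewed, at most 10 in all, crops included, and the job is handed in when it is done.

```bash
mkdir -p pics; ls; cat > h.py <<'E'
import numpy as np, cv2, json
from cell import sensors, get_image, camera_params, order
from scipy.spatial.transform import Rotation as Ro
def ray(c,u,v):
    R=cv2.Rodrigues(np.array(c["rvec"],float))[0];t=np.array(c["tvec"],float).ravel()
    p=cv2.undistortPoints(np.array([[[u,v]]],float),np.array(c["mtx"],float),np.array(c["D"],float))[0,0]
    return -R.T@t, R.T@np.array([p[0],p[1],1])
def at(c,u,v,z):
    o,d=ray(c,u,v); return (o+d*(z-o[2])/d[2]).round(1)
def proj(c,P):
    return cv2.projectPoints(np.array(P,float).reshape(-1,1,3),np.array(c["rvec"],float),np.array(c["tvec"],float),np.array(c["mtx"],float),np.array(c["D"],float))[0].reshape(-1,2).round(1)
E
python3 - <<'E'
from h import *
a=get_image("scene");b=get_image("side")
cv2.imwrite("pics/scene.png",cv2.resize(a,(800,600),interpolation=cv2.INTER_CUBIC));cv2.imwrite("pics/side.png",cv2.resize(b,(800,600),interpolation=cv2.INTER_CUBIC))
cv2.imwrite("pics/scene_raw.png",a);cv2.imwrite("pics/side_raw.png",b)
json.dump({n:{k:np.array(v).tolist() for k,v in camera_params(n).items()} for n in("scene","side")},open("cams.json","w"))
s=sensors.read_state();print(s["clock"],s["eef_pos"],s["tool_rot"],s["width"])
for n in("scene","side"):
  c=camera_params(n);print(n,ray(c,280,210))
E
```

```text
pics
0.1 [ 246.81758803 -600.73061074  230.47410231] [-3.13989331e+00  2.52460483e-05  3.89773750e-01] 85.29864410147182
scene (array([  9.47166695, 584.97646717, 991.5247488 ]), array([ 0.42161909, -0.54054451, -0.72814772]))
side (array([  470.42556522, -1331.55532344,  1068.86836353]), array([ 0.02731233,  0.77587565, -0.63040938]))
```

View pics/scene.png

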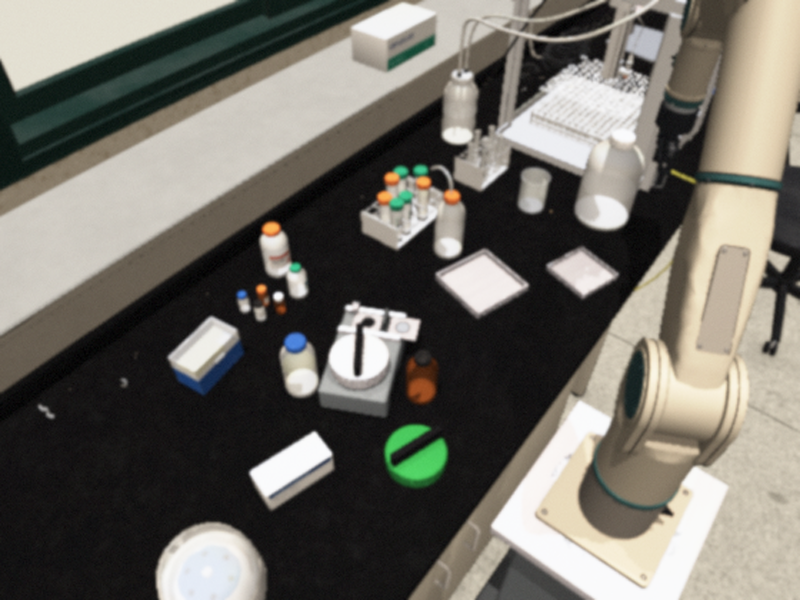

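View pics/side.png

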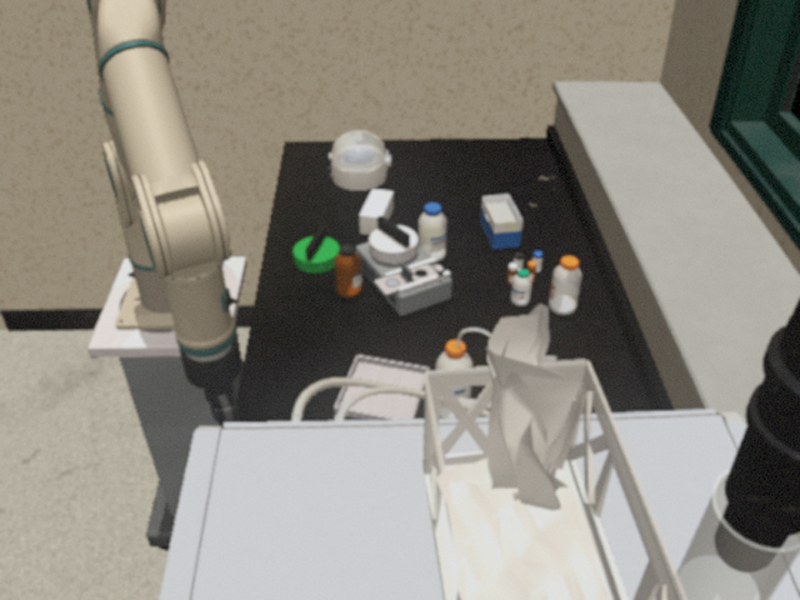

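The scene view shows two candidates for the cover: the white one on the lamp house at (360,350) and a green decoy at (415,455), so I take the white. There are two trays, the larger at (482,282) and a smaller one at (582,272), so I take the larger. The wash bottle is at (450,225), amber at (421,378), buffer at (298,365) and the carton at (292,470). Next is one close crop.

```bash
python3 - <<'E'
from h import *
a=cv2.imread("pics/scene_raw.png")
x0,y0,w,h=215,165,160,130
cv2.imwrite("pics/crop1.png",cv2.resize(a[y0:y0+h,x0:x0+w],(w*5,h*5)[:2] if h*5<=600 else (738,600),interpolation=cv2.INTER_CUBIC))
E
```

```text
(no output)
```

View pics/crop1.png

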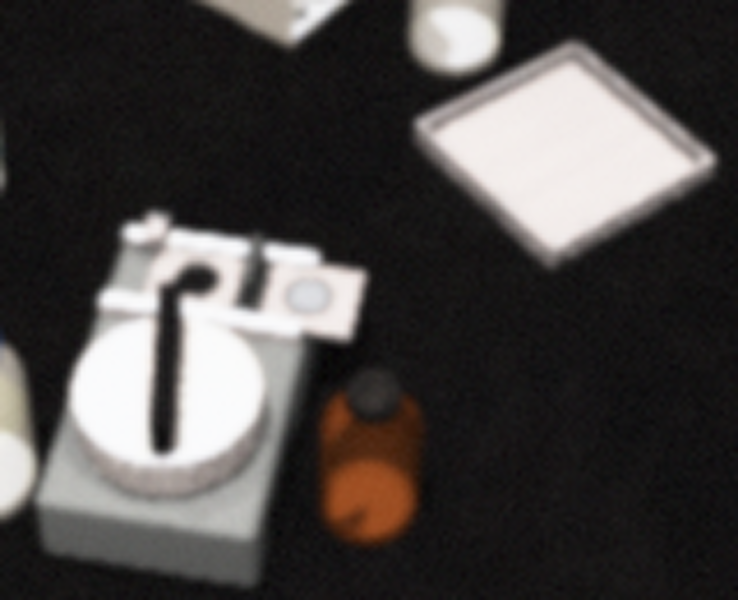

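The crop confirms the choice: white cover with a black bar, top-face centre about (168,392). The shutter tab stands at about (257,270), left of the filter glass at (308,296). The tray rim corners are at (415,125), (575,40), (715,158) and (552,268).

```bash
python3 - <<'E'
from h import *
c=json.load(open("cams.json"))["scene"]
f=lambda u,v,z:at(c,215+u/4.6125-.4,165+v/4.615-.4,z)
for n,u,v,z in [("deck+x+y",38,505,60),("deck-x+y",257,535,60),("covertop",168,392,100),("barA top",168,290,132),("barB top",162,445,132),("tabtop",257,240,97),("tabbase",252,303,70),("bench amber",368,510,0),
 ("T1",415,125,18),("T2",575,40,18),("T3",715,158,18),("T4",552,268,18)]: print(n,f(u,v,z))
T=np.array([f(*p,18) for p in[(415,125),(575,40),(715,158),(552,268)]]);print(T.mean(0),np.linalg.norm(np.diff(T,axis=0),axis=1))
for n,u,v,z in [("buffer base",300,383,0),("wash base",449,247,0),("amber",421,390,0),("carton",292,470,54),("ambercap",423,357,115),("buffcap",295,342,135)]: print(n,at(c,u*.7,v*.7,z))
E
```

```text
deck+x+y [523.6 166.7  60. ]
deck-x+y [413.7 105.4  60. ]
covertop [497.   82.2 100. ]
barA top [527.9  44.3 132. ]
barB top [458.6 129.4 132. ]
tabtop [533. -42.  97.]
tabbase [518.3 -18.7  70. ]
bench amber [398.6  19.1   0. ]
T1 [ 561.3 -251.4   18. ]
T2 [ 521.8 -397.6   18. ]
T3 [ 378.7 -355.3   18. ]
T4 [ 411.6 -198.8   18. ]
[ 468.35  -300.775   18.   ] [151.44203512 149.22097708 159.92079289]
buffer base [598.8 147.5  -0. ]
wash base [ 599.8 -363.1    0. ]
amber [402.2  12.9   0. ]
carton [452.3 307.1  54. ]
ambercap [397.1  19.4 115. ]
buffcap [589.  148.1 135. ]
```

```bash
python3 -m inch '[[[0,0,-4,0],[0,0,-8,0],[0,0,-12,-6],[2.5,-2.7,-14,-13],[5,-5.4,-16,-20],[7.5,-8,-16,-27],[10,-11,-16,-34],[13,-14,-16,-41]]]' 
python3 -c "
from h import *
print(sensors.read_state()['qpos'])"
```

```text
clock: 0.77
eef_pos: [313.2, -421.6, 391.3]
tool_rot: [-3.141, 0.001, 1.11]
force: [1.0, 0.2, -0.0]
width: 85.6
gripper_force: 0.0
[ 0.99658996  0.30293115 -0.16322743  1.61313414  0.05232048  1.22977963
  0.36213716]
```

```bash
python3 -m inch '[[[4,-0.4,0,-7],[8,-0.8,0,-14],[12,-1.2,0,-21],[16,-1.6,0,-28],[20,-2,0,-35],[24,-2.4,0,-42],[28,-2.8,0,-49],[32,-3.2,0,-55]]]' 
python3 -c "
from h import *
print(sensors.read_state()['qpos'])"
```

```text
clock: 1.43
eef_pos: [428.8, -120.9, 391.3]
tool_rot: [-3.141, 0.0, 2.071]
force: [0.3, -0.7, -0.1]
width: 85.8
gripper_force: 0.0
[ 0.63536061  0.18939121 -0.51339301  1.78949349  0.10028507  1.18844613
  0.59215286]
```

```bash
python3 -m inch '[[[2.5,2.8,0,0],[5,5.6,0,0],[7.5,8.4,0,0],[10,11,0,0],[10,11,0,0],[10,11,0,0]]]' 0
python3 - <<'E'
from h import *
s=sensors.read_state();print(s['qpos'],s['eef_pos'],s['tool_rot'])
c=camera_params("wrist");a=get_image("wrist");cv2.imwrite("pics/w1raw.png",a)
json.dump({k:np.array(v).tolist() for k,v in c.items()},open("w1.json","w"))
print(ray(c,280,210))
cv2.imwrite("pics/w1.png",cv2.resize(a,(800,600),interpolation=cv2.INTER_CUBIC))
E
```

```text
clock: 1.93
eef_pos: [478.1, 19.7, 391.0]
tool_rot: [-3.141, -0.001, 2.071]
force: [0.7, -0.7, 0.1]
width: 12.4
gripper_force: 0.0
[ 0.36151043  0.25927892 -0.59703427  1.71537335  0.15351292  1.21477047
  0.22599289] [478.06311871  19.72983735 390.98838717] [-3.14123827e+00 -9.59135007e-04  2.07057511e+00]
(array([442.95330887,  86.80997908, 533.9842357 ]), array([ 0.15317869, -0.26427531, -0.95233073]))
```

View pics/w1.png

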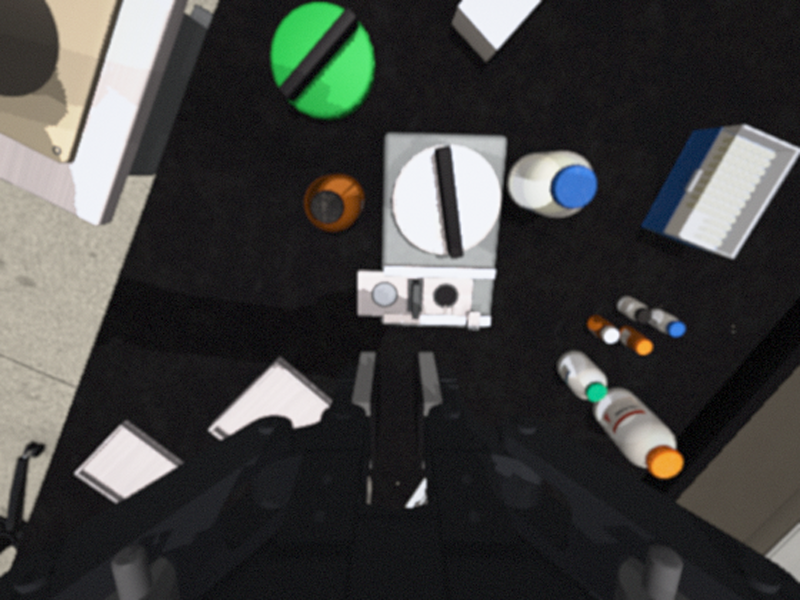

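The wrist view shows the lamp house squarely: cover centre about (447,198), bar from (443,147) to (453,257), tab about (415,298), deck corners (386,132) and (506,136). I take one enlarged crop to measure from.

```bash
python3 - <<'E'
from h import *
a=cv2.imread("pics/w1raw.png")
cv2.imwrite("pics/w1c.png",cv2.resize(a[85:235,210:410],(800,600),interpolation=cv2.INTER_CUBIC))
E
```

```text
(no output)
```

View pics/w1c.png

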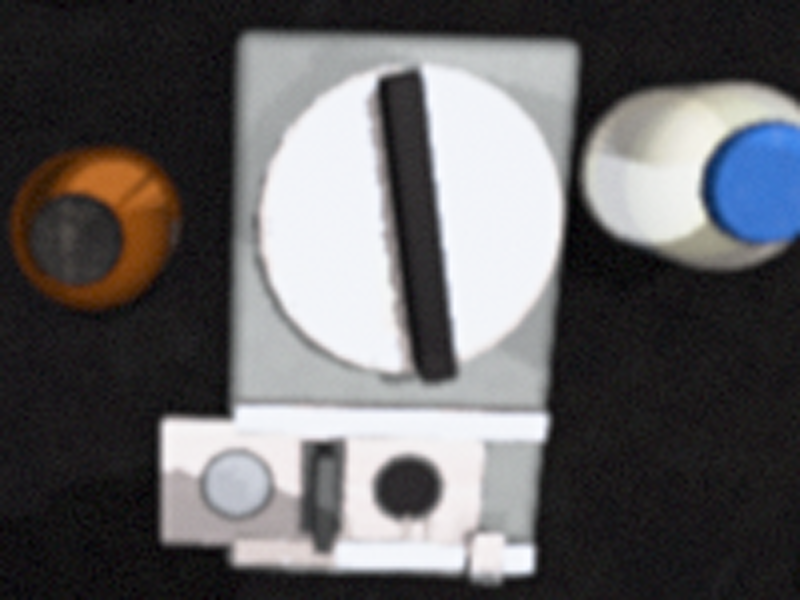

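In the crop, the cover centre is (413,220), the bar top ends are (402,74) and (436,378), the deck +y corners are (240,38) and (580,44), and the tab is about (324,495).

```bash
python3 - <<'E'
from h import *
from scipy.optimize import least_squares
c=json.load(open("w1.json"))
px=lambda u,v:(210+u/4-.4,85+v/4-.4)
f=lambda u,v,z:at(c,*px(u,v),z)
cov=f(413,220,100);A=f(402,74,132);B=f(436,378,132)
print("cover",cov,"bar",(A+B)/2,np.linalg.norm(A-B),np.degrees(np.arctan2(*(A-B)[[1,0]])))
a,b=f(240,38,60),f(580,44,60);print("deck",a,b,np.linalg.norm(a-b),np.degrees(np.arctan2(*(b-a)[[1,0]])))
obs=np.array([px(240,38),px(580,44),px(413,220)])
M=np.array([[-65,108,60],[65,108,60],[0,42,100]],float)
def W(p,Q):
    Q=np.atleast_2d(np.array(Q,float));cc,s=np.cos(p[2]),np.sin(p[2]);return np.c_[p[0]+cc*Q[:,0]-s*Q[:,1],p[1]+s*Q[:,0]+cc*Q[:,1],Q[:,2]]
r=least_squares(lambda p:(proj(c,W(p,M))-obs).ravel(),[517,46,.5],x_scale=[10,10,.1],diff_step=1e-3)
p=r.x;print(p,np.degrees(p[2]),r.fun)
crop=lambda Q:((proj(c,W(p,Q))-[210-.4,85-.4])*4).round(0).tolist()
print("tab s=0 bottom/top corners",crop([[-39,-46,70],[-31,-46,70],[-31,-86,70],[-39,-86,70]]),crop([[-39,-46,97],[-31,-46,97],[-31,-86,97],[-39,-86,97]]))
print("s=12 top",crop([[-27,-46,97],[-19,-46,97],[-19,-86,97],[-27,-86,97]]))
print("port/cover check",crop([[0,-66,70]]), "neck", W(p,[0,42,94]))
for u,v,z in[(75,240,115),(770,182,135)]:print("cap",f(u,v,z))
# tray from 800px full
for u,v in[(280,359),(331,402),(210,431)]:print("tray",at(c,u*.7-.15,v*.7-.15,18))
E
```

```text
cover [503.2  81.3 100. ] bar [502.55  79.45 132.  ] 99.7814612039732 127.17997400263576
deck [418.2 107.   60. ] [530.7 165.9  60. ] 126.98606222731695 27.63455579582323
[5.26892172e+02 4.28368133e+01 5.10936394e-01] 29.27449899620218 [-1.1   0.8   1.1  -1.8   1.25  2.2 ]
tab s=0 bottom/top corners [[307.0, 446.0], [327.0, 446.0], [327.0, 539.0], [308.0, 540.0]] [[309.0, 464.0], [330.0, 464.0], [330.0, 562.0], [310.0, 563.0]]
s=12 top [[341.0, 464.0], [362.0, 464.0], [361.0, 562.0], [340.0, 562.0]]
port/cover check [[403.0, 492.0]] neck [[506.35441331  79.47286726  94.        ]]
cap [401.9  19.6 115. ]
cap [593.8 147.5 135. ]
tray [ 425.1 -205.    18. ]
tray [ 513.1 -230.8   18. ]
tray [ 384.2 -353.6   18. ]
```

```bash
python3 -m inch '[[[-3,-1.4,0,0],[-6.6,-2.7,1,0],[-6.6,-2.7,5,0],[-6.6,-2.7,9,0],[-6.6,-2.7,13,0],[-6.6,-2.7,17,0],[-6.6,-2.7,21,0],[-6.6,-2.7,24,0]]]' 0
python3 -m inch '[[[0,0,2.5,0],[0,0,5,0],[0,0,7.3,0],[0,0,7.3,0],[0,0,7.3,0],[0,0,7.3,0]]]' 0
python3 - <<'E'
from h import *
s=sensors.read_state();print(s['force'])
a=get_image("wrist");cv2.imwrite("pics/w2.png",a)
c=camera_params("wrist");json.dump({k:np.array(v).tolist() for k,v in c.items()},open("w2.json","w"))
E
```

```text
clock: 2.65
eef_pos: [483.6, -56.0, 148.6]
tool_rot: [-3.138, -0.001, 2.062]
force: [0.3, -0.1, 0.4]
width: -0.2
gripper_force: 0.0
clock: 3.15
eef_pos: [486.2, -54.4, 79.3]
tool_rot: [3.141, 0.001, 2.064]
force: [-0.4, 0.6, -0.4]
width: -0.1
gripper_force: 0.0
[-0.35288238  0.58563178 -0.43008856]
```

View pics/w2.png

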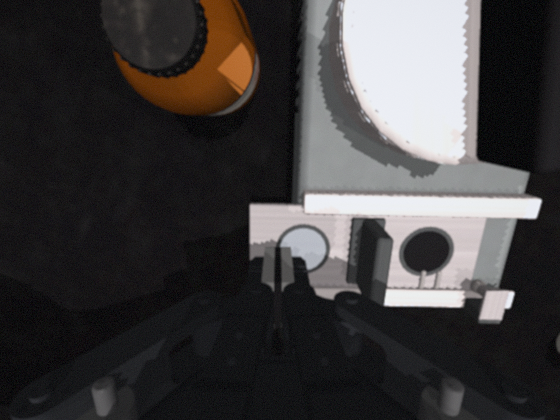

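The wrist view shows the closed fingers at (278,250), beside the tab at (370,255) and in line with it across the slide. I now push along tool +y.

```bash
python3 -m inch '[[[0,0.8,0.1,0],[0,1.6,0.1,0],[0,2.4,0.1,0],[0,2.9,0.1,0],[0,3.4,0.1,0],[0,3.9,0.1,0],[0,4.3,0.1,0],[0,4.3,0.1,0]]]' 0
python3 - <<'E'
from h import *
s=sensors.read_state();print(s['force'])
a=get_image("wrist");cv2.imwrite("pics/w3.png",a)
E
```

```text
clock: 3.87
eef_pos: [524.6, -32.4, 77.3]
tool_rot: [3.14, 0.0, 2.066]
force: [0.5, -0.3, 0.4]
width: 0.1
gripper_force: 0.0
[ 0.47477782 -0.25710622  0.44034441]
```

View pics/w3.png

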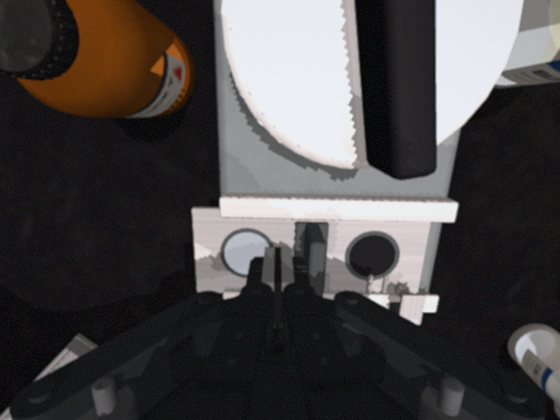

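The plate has moved about 14 mm: the glass went from (303,248) to (245,252), while the rail end shifted 84 px. Its overhang suggests a shutter value of about 20 mm. Small steps from here, watching the force.

```bash
python3 -m inch '[[[0,0.2,0,0],[0,0.4,0,0],[0,0.6,0,0],[0,0.6,0,0]]]' 0 | grep -E "eef|force:"
for i in 1; do python3 -m inch '[[[0,0.1,0,0],[0,0.2,0,0],[0,0.2,0,0]]]' 0 | grep -E "eef|force:"; done
python3 -m inch '[[[0,0.1,0,0],[0,0.1,0,0]]]' 0 | grep -E "eef|force:"
```

```text
eef_pos: [529.1, -29.9, 77.3]
force: [-0.1, 0.2, 0.1]
gripper_force: 0.1
eef_pos: [529.9, -29.6, 77.3]
force: [-2.1, -1.3, 1.8]
gripper_force: 1.3
eef_pos: [530.6, -29.2, 77.2]
force: [-4.0, -2.2, 2.2]
gripper_force: 1.9
```

```bash
python3 -m inch '[[[0,0.1,0,0],[0,0.1,0,0]]]' 0 | grep -E "eef|force:"
python3 -m inch '[[[0,0.1,0,0],[0,0.1,0,0]]]' 0 | grep -E "eef|force:"
```

```text
eef_pos: [531.1, -29.0, 77.2]
force: [-5.8, -2.5, 3.5]
gripper_force: 2.9
eef_pos: [533.4, -27.8, 77.3]
force: [-0.6, -0.5, -1.8]
gripper_force: 0.7
```

Force rose to about 6 N and then dropped while the TCP jumped forward, so the plate has clicked in. I retreat, lift, open and move over the cover to look.

```bash
python3 -m inch '[[[0,-0.7,0,0],[0,-1.5,0,0],[0,-1.5,-4,0],[0,-1.5,-8,0],[3,-0.5,-12,-2],[6,0.5,-12,-5],[9,1.5,-12,-7],[10.9,2.4,-12,-9]]]' 8.5
python3 -m inch '[[[0,0,0,0],[0,0,0,0],[0,0,0,0],[0,0,0,0]]]'
python3 - <<'E'
from h import *
s=sensors.read_state()
c=camera_params("wrist");a=get_image("wrist");cv2.imwrite("pics/w4.png",a)
json.dump({k:np.array(v).tolist() for k,v in c.items()},open("w4.json","w"));print(s["qpos"],ray(c,280,210))
E
```

```text
clock: 5.67
eef_pos: [502.3, 82.9, 198.9]
tool_rot: [3.137, 0.0, 2.227]
force: [0.0, -0.6, 0.4]
width: 85.1
gripper_force: 0.0
clock: 6.0
eef_pos: [502.7, 78.0, 197.0]
tool_rot: [-3.141, 0.001, 2.22]
force: [-0.1, -0.0, -0.4]
width: 84.9
gripper_force: 0.0
[ 0.14947451  0.5171515  -0.52199705  1.93463136  0.35844646  0.78219161
  0.07511911] (array([458.09013704, 139.15964144, 339.91552481]), array([ 0.19145883, -0.23983526, -0.95187264]))
```

View pics/w4.png

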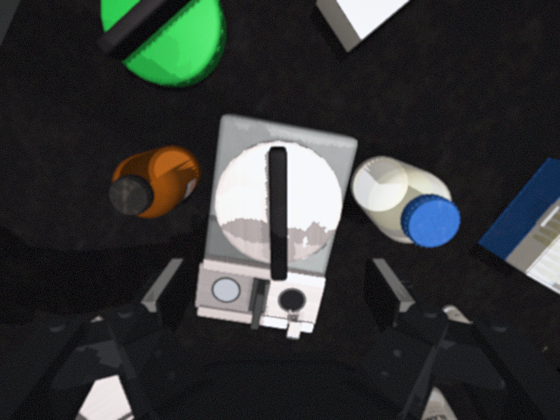

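The shutter plate is now flush with the house sides, spanning (197–323, 290), so it is at the middle stop. The bar runs from (278,147) to (280,279), parallel to the finger plane and centred. The bottles are undisturbed.

```bash
python3 - <<'E'
from h import *
c=json.load(open("w4.json"))
A=at(c,278.5,148,132);B=at(c,280,279,132);m=(A+B)/2
print(A,B,m,np.linalg.norm(A-B),np.degrees(np.arctan2(*(A-B)[[1,0]])))
cov=at(c,279.5,201,100);print("cover",cov)
y=2.22;d=m[:2]-[502.7,78.0];print("toolx",d@[np.cos(y),np.sin(y)],"tooly",d@[np.sin(y),-np.cos(y)])
E
```

```text
[471.9 121.8 132. ] [534.6  41.2 132. ] [503.25  81.5  132.  ] 102.11586556456349 127.87990470060198
cover [501.2  84.8 100. ]
toolx 2.4554754037444346 tooly 2.5540439584326102
```

```bash
python3 -m inch '[[[0.25,0.2,2,-1],[0.25,0.2,4,-1],[0.25,0.2,6,-1],[0.25,0.2,7.5,-1],[0.25,0.2,8.5,-1],[0.25,0.2,9.2,-1],[0.25,0.2,9.2,-1],[0.25,0.2,9.2,-1]]]' 8.5
python3 -m inch '[[[0,0,0,0],[0,0,0,0],[0,0,0,0],[0,0,0,0],[0,0,0,0],[0,0,0,0],[0,0,0,0],[0,0,0,0]]]' 0
python3 -m inch '[[[0,0,0,0],[0,0,0,0],[0,0,0,0],[0,0,0,0]]]' 0
python3 -c "
from h import *
s=sensors.read_state();print(s['force'],s['torque'],s['qpos'])"
```

```text
clock: 6.72
eef_pos: [503.0, 82.6, 105.4]
tool_rot: [3.141, 0.0, 2.239]
force: [0.8, 1.0, 0.6]
width: 85.1
gripper_force: 0.0
clock: 7.38
eef_pos: [502.8, 82.7, 105.7]
tool_rot: [3.141, 0.0, 2.24]
force: [0.0, -0.8, 5.8]
width: 12.6
gripper_force: 59.5
clock: 7.72
eef_pos: [502.8, 82.7, 105.7]
tool_rot: [3.141, 0.0, 2.24]
force: [-1.2, -0.4, 6.4]
width: 12.9
gripper_force: 59.5
[-1.21526072 -0.35681733  6.44471654] [-0.16696246  0.30208622 -0.0505268 ] [ 0.0678704   0.65289793 -0.42714786  2.01191421  0.48182891  0.57503443
 -0.02358636]
```

```bash
cat > st.py <<'E'
from h import *
s=sensors.read_state();print(np.round(s['force'],1),np.round(s['torque'],2),np.round(np.degrees(s['tool_rot'][2]),1),np.round(s['eef_pos'],1))
E
python3 -m inch '[[[0,0,-0.1,-3],[0,0,-0.1,-6],[0,0,-0.1,-9],[0,0,-0.1,-12],[0,0,-0.1,-15],[0,0,-0.1,-18]]]' 0 >/dev/null; python3 st.py
python3 -m inch '[[[0,0,0,-4],[0,0,0,-8],[0,0,0,-12],[0,0,0,-16],[0,0,0,-20],[0,0,0,-24]]]' 0 >/dev/null; python3 st.py
```

```text
[-0.3  0.  -1.9] [-0.11  0.03 -0.07] 146.5 [502.1  82.2 105.7]
[-3.9 -2.8  2.6] [-0.65  0.62 -0.18] 170.5 [500.8  81.2 105.8]
```

```bash

python3 -m inch '[[[0.05,-0.05,0,-4],[0.1,-0.1,0,-8],[0.1,-0.1,0,-12],[0.1,-0.1,0,-16],[0.1,-0.1,0,-20],[0.1,-0.1,0,-20]]]' 0 >/dev/null; python3 st.py
python3 -m inch '[[[0,0,0,-3],[0,0,0,-6],[0,0,0,-9],[0,0,0,-9]]]' 0 >/dev/null; python3 st.py
python3 -m inch '[[[0,0,0,-2],[0,0,0,-4],[0,0,0,-4]]]' 0 >/dev/null; python3 st.py
```

```text
[-4.2 -2.2  5.1] [-0.61  0.78  0.16] -169.6 [499.7  80.2 105.8]
[-3.4 -3.   5.5] [-0.76  0.8   0.11] -160.6 [499.8  79.8 105.8]
[-3.6 -4.3  4.9] [-0.9   0.59  0.03] -156.7 [500.1  79.4 105.8]
```

```bash

python3 -m inch '[[[0,0,0,-1.5],[0,0,0,-3],[0,0,0,-3]]]' 0 >/dev/null; python3 st.py
python3 -m inch '[[[0,0,0,-1],[0,0,0,-2],[0,0,0,-2]]]' 0 >/dev/null; python3 st.py
```

```text
[-1.6 -5.6  3.1] [-0.95  0.39  0.01] -153.7 [500.5  79.2 105.8]
[-1.4 -4.8  4.4] [-1.    0.33 -0.29] -151.8 [500.6  79.1 105.9]
```

```bash

python3 -m inch '[[[0,0,0,-1],[0,0,0,-2],[0,0,0,-2]]]' 0 >/dev/null; python3 st.py
```

```text
[-3.  -4.4  3.5] [-0.91  0.44 -0.71] -149.9 [500.5  79.1 105.9]
```

The torque climbs at the stop, about 81–82° from the start. I back off 3° and lift slowly.

```bash

python3 -m inch '[[[0,0,0,2],[0,0,0,3],[0,0,-0.2,3],[0,0,-0.4,3],[0,0,-0.6,3],[0,0,-0.6,3]]]' 0 |tail -3; python3 st.py
```

```text
force: [-1.7, -4.8, -2.7]
width: 12.7
gripper_force: 58.7
[-1.7 -4.8 -2.7] [-1.38  0.29 -0.06] -152.7 [500.6  79.4 111.7]
```

```bash

python3 -m inch '[[[0,0,-0.5,0],[0,0,-1,0],[0,0,-1.5,0],[0,0,-2,0],[0,0,-2,0]]]' 0 |tail -3; python3 st.py
python3 -m inch '[[[0,0,-1,0],[0,0,-2,0],[0,0,-3.5,0],[0,0,-5,0],[0,0,-7,0],[0,0,-9,0],[0,0,-10,0],[0,0,-10,0]]]' 0 |tail -3; python3 st.py
```

```text
force: [-0.0, 0.5, -2.5]
width: 13.0
gripper_force: 58.9
[-0.   0.5 -2.5] [0.   0.01 0.05] -152.6 [502.3  83.1 133.1]
force: [0.9, 0.6, -3.7]
width: 12.8
gripper_force: 59.1
[ 0.9  0.6 -3.7] [0.   0.   0.04] -152.6 [503.   83.2 235. ]
```

The cover is free and lifted, weighing about 3 N. I carry it high to a vantage point beside the tray and measure the tray from near.

```bash

python3 -m inch '[[[0.3,-1.5,-1,0],[1,-4,-2.5,0],[2,-7,-4,0],[3,-10.5,-5.5,0],[4,-14,-6.5,0],[5,-17.5,-6.5,0],[6,-21,-6.5,0],[7,-24.5,-6.5,0]]]' 0 |tail -3; python3 st.py
python3 -m inch '[[[1,-3.5,0,0],[1.8,-6,0,0],[2.4,-8,0,0],[2.4,-8,0,0],[2.4,-8,0,0],[2.4,-8,0,0]]]' 0 |tail -3; python3 st.py
python3 - <<'E'
from h import *
s=sensors.read_state()
c=camera_params("wrist");a=get_image("wrist");cv2.imwrite("pics/w5.png",a)
json.dump({k:np.array(v).tolist() for k,v in c.items()},open("w5.json","w"));print(s["qpos"],ray(c,280,210),s["width"])
E
```

```text
force: [0.3, 0.7, -3.6]
width: 12.9
gripper_force: 59.2
[ 0.3  0.7 -3.6] [-0.01 -0.07  0.05] -152.7 [ 551.5 -169.8  296.5]
force: [-0.2, -0.7, -2.8]
width: 13.1
gripper_force: 59.2
[-0.2 -0.7 -2.8] [0.06 0.01 0.04] -152.6 [ 567.  -248.7  296.5]
[ 0.91844858  0.68972359 -0.99596408  1.50489463  0.59106253  1.27285231
  1.90001245] (array([ 501.18759483, -282.24907849,  439.37850217]), array([ 0.26655453,  0.15050508, -0.95212177])) 13.147516523717881
```

View pics/w5.png

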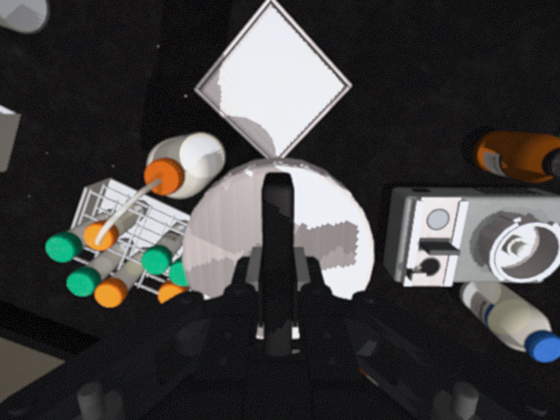

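The cover is held level. The tray rim corners are at (268,1), (352,84) and (194,90), with the fourth just hidden by the cover near (275,160). The wash bottle base is at (205,155). The lamp house neck stands bare at right, with the shutter tab mid-slide.

```bash
python3 - <<'E'
from h import *
c=json.load(open("w5.json"))
t,r,l=[at(c,u,v,18)[:2] for u,v in[(268,1),(352,84),(194,90)]]
m=(r+l)/2;print(t,r,l,m,np.linalg.norm(t-r),np.linalg.norm(t-l),"diag",np.linalg.norm(r-l),np.degrees(np.arctan2(*(r-t)[::-1])))
print("wash base",at(c,205,155,0),"cap",at(c,165,177,170))
s=json.load(open("cams.json"))["scene"];print("scene px of that centre",proj(s,[*m,4]),"corners",((proj(s,[[*t,18],[*r,18],[*l,18]])-[214.6,164.6])*4.61).round())
st=sensors.read_state();y=st["tool_rot"][2];d=m-np.array(st["eef_pos"][:2]);print("shift x,y",d@[np.cos(y),np.sin(y)],d@[np.sin(y),-np.cos(y)])
E
```

```text
[ 388.6 -352.3] [ 421.5 -212. ] [ 523.8 -393.4] [ 472.65 -302.7 ] 144.10586386403574 141.30905844990963 diag 208.25765292060692 76.80273591999084
wash base [ 599.6 -349.5    0. ] cap [ 596.9 -348.1  170. ]
scene px of that centre [[335.7 198. ]] corners [[700. 154.]
 [550. 249.]
 [569.  42.]]
shift x,y 108.95022730040047 -4.752287253227932
```

```bash

python3 -m inch '[[[2,-0.1,0,0],[5,-0.2,0,0],[8,-0.3,0,0],[10,-0.4,0,0],[10.9,-0.5,2,0],[10.9,-0.5,4.5,0],[10.9,-0.5,7.5,0],[10.9,-0.5,10.5,0]]]' 0 |tail -3; python3 st.py
python3 -m inch '[[[0,0,3,0],[0,0,6,0],[0,0,8.5,0],[0,0,10.5,0],[0,0,12,0],[0,0,13,0],[0,0,13,0],[0,0,13,0]]]' 0 |tail -3; python3 st.py
```

```text
force: [-0.2, 1.1, -3.1]
width: 13.1
gripper_force: 59.3
[-0.2  1.1 -3.1] [-0.06  0.07  0.  ] -152.6 [ 473.  -303.5  192. ]
force: [0.3, -0.2, -2.5]
width: 12.9
gripper_force: 59.0
[ 0.3 -0.2 -2.5] [-0.01 -0.04 -0.03] -152.6 [ 473.2 -303.6   62.7]
```

```bash

python3 -m inch '[[[0,0,0.4,0],[0,0,0.8,0],[0,0,1.2,0],[0,0,1.6,0],[0,0,1.7,0],[0,0,1.7,0]]]' 0 >/dev/null; python3 st.py
python3 -m inch '[[[0,0,0.1,0],[0,0,0.2,0],[0,0,0.2,0]]]' 0 >/dev/null; python3 st.py
python3 -m inch '[[[0,0,0.1,0],[0,0,0.1,0]]]' 0 >/dev/null; python3 st.py
python3 -m inch '[[[0,0,0.1,0],[0,0,0.1,0]]]' 0 >/dev/null; python3 st.py
```

```text
[ 1.3  0.3 -3.6] [-0.06  0.05 -0.01] -152.7 [ 472.5 -304.4   45. ]
[-0.9 -0.  -2.3] [-0.02  0.08 -0.02] -152.7 [ 472.8 -304.4   43.2]
[ 0.3 -0.2 -3.2] [0.   0.01 0.04] -152.7 [ 472.7 -304.5   42.2]
[-1.3  0.7  1.9] [ 0.    0.18 -0.03] -152.7 [ 472.9 -304.5   41.7]
```

Contact came at TCP height 41.7, matching the expected 42, so the cover is on the tray floor. I release and rise.

```bash

python3 -m inch '[[[0,0,0,0],[0,0,0,0],[0,0,0,0],[0,0,0,0],[0,0,0,0],[0,0,0,0]]]' 4 |tail -3; python3 st.py
python3 -m inch '[[[0,0,-1,0],[0,0,-2.5,0],[0,0,-5,0],[0,0,-8,0],[0,0,-12,0],[0,0,-16,0],[0,0,-20,0],[0,0,-22,0]]]' 4 |tail -3
python3 -m inch '[[[-3,0,-3,0],[-6,0,-6,0],[-9,0,-8,0],[-11,0,-8,0],[-11,0,-8,0],[-11,0,-8,0]]]' |tail -3; python3 st.py
python3 - <<'E'
from h import *
c=camera_params("wrist");a=get_image("wrist");cv2.imwrite("pics/w6.png",a)
json.dump({k:np.array(v).tolist() for k,v in c.items()},open("w6.json","w"))
E
```

```text
force: [0.6, -0.3, -0.3]
width: 40.2
gripper_force: 0.0
[ 0.6 -0.3 -0.3] [ 0.01 -0.02 -0.01] -152.7 [ 472.8 -304.4   41.3]
force: [0.9, 0.0, -0.5]
width: 40.0
gripper_force: 0.0
force: [-0.4, 0.3, -0.2]
width: 40.2
gripper_force: 0.0
[-0.4  0.3 -0.2] [ 0.02  0.03 -0.02] -152.5 [ 570.9 -252.4  341.9]
```

View pics/w6.png

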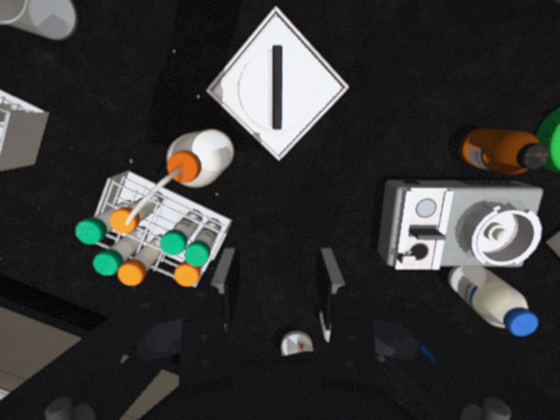

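The cover lies flat and centred in the tray, with its bar from (277,45) to (277,130). The bottles are upright, and the shutter plate is flush with the house at its middle stop. The robot touches nothing.

```bash
python3 -c "
from cell import order
print(order.finish_job())"
```

```text
the job is handed in; nothing more can be done
None
```

I clicked the shutter to its middle stop, then turned the cover to its free stop, lifted it off and set it flat in the larger tray. The bottles stood undisturbed in the last picture. I didn't re-check the carton, which the arm never went near. The job is handed in; no verdict was shown.

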